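# Lay out a pump repair set on the issue desk

## Task

Lay out the repair set on the dark blue kit sheet, each part centred on its white cross, with left and right as seen from the robot's side of the desk (orange band of the sheet at the far edge). First lift the green control module straight up off its two pins, keeping it level, and lay it flat in the middle outline with its long sides along the outline's; then stand the black contactor in the outline left of the module with the orange auxiliary block squarely on top of it, put the dial gauge face up in the outline right of the module and stand the brass valve in the outline behind the module, nearest the orange band. Set the gauge down without dropping it, leave the steel coupling where it stands, and let go of everything.

Things in the scene. Friction and masses are not known exactly. Their poses are not given: they have to be found in the camera images.
- sheet: dark blue sheet fixed on the desk, 4 mm thick, x from -85 to +165, y from -150 to +150 mm, with four white outlines, each with a cross at its centre: middle (0, 0), 112 (x) x 72 mm; left (0, +105), right (0, -105) and behind (+105, 0), 66 mm squares. Origin on the desk under the middle cross; x points away from the robot to the orange band at the far edge, y left, z up; top face at z = 4 mm
- jig: aluminium jig fixed to the desk: base plate 130 (x) x 90 (y) x 12 mm; two dark steel shoulders 16 mm across at x = -38 and +38 mm, y = 0, tops 34 mm above the desk; on each a 6 mm steel pin with tapered end, tip 63 mm above the desk. Origin: centre of the plate's underside
- module: green control module, block 100 (x) x 60 (y) x 18 mm, 0.2 to 0.3 kg, with parts 10 mm high on top; flat sides to grip across the 60 mm; two 9 mm through holes at x = -38 and +38 mm, y = 0. Origin: centre of its underside. Starts on the jig's shoulders, axes along the jig's, underside 34 mm above the desk, the jig's pins through its holes and 11 mm out above its top
- contactor: black contactor, box 48 (x) x 45 (y) x 48 mm (z), grey panel and six steel screw heads on its top, 0.2 to 0.4 kg. Origin: centre of its underside, z up; it starts upright on the desk
- aux: orange auxiliary contact block, box 40 (x) x 32 (y) x 24 mm (z), four steel screw heads on top, 0.05 kg. Origin: centre of its underside, z up; it starts upright on the desk
- gauge: dial gauge lying face up on the desk: black disc 60 mm across and 30 mm high with a white dial and red needle on its top, 0.18 kg. Origin: centre of its underside
- valve: brass in-line valve standing on end on the desk, yellow metal, round: 54 mm high, 40 mm across between 12 and 40 mm height, 30 mm across at the foot and 28 mm at the top, 0.2 to 0.35 kg. Origin: centre of its underside
- coupling: bystander, not part of the set: bare steel pipe coupling, round, 30 mm across, 40 mm high, standing behind the jig. Origin: centre of its underside
Mind the look-alikes: they are no part of the job. Several things have the shape of the module; the one meant has the colours described above.

How it is judged:
By the outcome, as a careful person would: the job done as asked, in the order asked, and still so for the second after the job is handed in, with the robot touching nothing.
It also fails if it takes over 138 s, if anything falls off the work surface, if the arm or the gripper's body presses on something with over 40 N, if the wrist force passes 120 N, or if a joint passes its speed limit or range.

## Robot

A 6-joint arm with a two-finger parallel gripper is mounted at the origin on the work surface. World frame = base frame: x ahead of the robot, y to its left, z up, the work surface at z = 0. Lengths are in mm, angles in rad, forces in N, time in s.
With the tool pointing down it reaches from about 300 to 775 mm from the base axis. Payload 14.6 kg.
Tool frame: the origin (TCP) lies midway between the tips of the shut fingers; the grasp point (between the pads) lies grasp_offset behind it (grasp_offset is the distance from the TCP to the grasp point, in mm); z points along the fingers, y is the line along which they close (so a half turn about z gives the same grasp; the last joint's range is limited). The gripper opens to 94 mm and grips with 3 to 60 N. Pads are 16 mm wide; open, the fingers measure 119 mm over their backs; the gripper's body (75 mm by 177 mm) begins 78 mm behind the grasp point.
Start: joints at [1.14, 0.3, 1.521, -0, 1.321, -0.067], TCP at [195.702, 513.994, 205.446] pointing down, gripper open.
Joint ranges: [-3.03, 3.03], [-0.79, 2.21], [0.23, 2.52], [-1.04, 4.18], [0, 3.07], [-2.55, 2.55]. Speed limits (rad/s): [2.22, 2.22, 2.57, 3.14, 3.14, 3.14].

## Interface

Orientations are given as [roll, pitch, yaw] about the fixed x, y, z axes, in that order (R = Rz(yaw) Ry(pitch) Rx(roll)).
In Python, from cell import * gives the robot as it stands. The module is installed in compiled form; this text tells all that it offers.
- The arm moves only by the shell command python3 -m jog 'ROWS' [FORCE]. ROWS is JSON, a list of rows, each a list of 3 entries, a list of its own where there are three numbers: the finger opening in mm, from 0 to 94, then the shift along the tool's x, y, z in units of 50 mm (1.0 is 50 mm), then the turn about the tool's z in units of 180 degrees (1.0 is 180 degrees). In form: [[fingers, [dx, dy, dz], twist], ...]. A call has 1 to 20 rows; each row shifts and turns the commanded pose from where the row before left it, along the tool's axes as they then stand; what a row does not reach is not made up. A row lasts 1/10 s, in which the tool goes at most 50 mm and 8.59 degrees, less where a joint would pass 70% of its speed; a pose out of reach is approached as far as the arm can. A call with a number of a shift or a turn outside -1 to 1 is refused whole. A call with a gripper value outside its range is refused whole. The fingers move at their own pace and stop on an object; FORCE is the grip in N (left out, the last holds). Time passes only in rows, so rows that do not move let the fingers close. It gives the time, the measured TCP pose, the force, the opening and the grip force at its end, in the units of the state.
- read_state(): the state, without advancing time (a new reading comes with each control period).
- camera(name): name is "side" or "top" or "wrist"; returns the picture (400x640x3 uint8, red, green, blue); there is no depth.
- calibration(name): a dict with "mtx" (3x3 intrinsics, pixels), "distortion" ([k1, k2, p1, p2, k3] as OpenCV has them; the pictures are not rectified), "cam_to_world" (4x4, takes a point from camera to world coordinates); the wrist camera has in their place "hand_eye" (4x4, takes a point from camera to tool coordinates, whose origin is the TCP and whose axes are the flange's). Camera axes: x right, y down, z forward; pixel columns grow to the right and rows downward; lengths in mm; the calibration is good to about 2 mm. A picture is of the moment at which its call begins: read the wrist's pose just before it. calibration takes no time and is no camera call.
- sign_off(): hands the job in; it is judged then, once.
Trained networks look in the newest picture that a camera, given by its name, has taken for a name from the list of things; names that differ only in an ending like _2 or _b are one class to them, and where a whole thing is asked for, a point or a joint stands for the part that bears it (a point fixed in the world has none). Each returns a list of dicts, best first, with "conf" (0 to 1); they miss things now and then, are a little off and sometimes report something else, mostly with a low value. They report only what shows in the picture. A call takes as long as a camera call. They do not tell look-alikes from the thing itself.
- regions_of(camera, query): "pixels" (400x640 bool, what is visible of it) and "rect" ([centre column, centre row, width, height] in pixels, round what is visible of it).
The state is a dict: "clock": time; "joints": joint angles; "qd": joint speeds; "effort": joint torques, N m; "eef_pos": TCP position; "eef_rot": TCP orientation; "wrist_force": force on the tool from outside, world axes, zero at the start; "moment": the same for the moment, N m; "finger_gap": finger opening in mm; "finger_force": force on a finger pad.
Only numpy, scipy, OpenCV 4.12 (cv2) and the standard library are available. Lean on these libraries where they do the work, as an engineer would, in place of code of your own. Each camera call takes 0.05 s, during which the arm holds its last target. There are 200 camera calls.

## Working session

There is one attempt and no reset: what is moved stays moved. The work goes in short steps, Python scripts to look and compute and a shell command to move; the robot and the scene stay as the last step left them, time stands still between calls to the robot, and variables do not carry over. Pictures are saved under pics/ and viewed, at most 14 in all, crops included, and the job is handed in when it is done.

```bash
mkdir -p pics; ls
python3 - <<'E'
from cell import *
import cv2
for n in ("top","side"):
    cv2.imwrite(f"pics/{n}0.png",camera(n)[:,:,::-1])
    c=calibration(n);print(n,c)
print(calibration("wrist"));s=read_state();print(s)
E
```

```text
pics
top {'mtx': array([[417.93589824,   0.        , 318.31707252],
       [  0.        , 417.93589824, 201.21193904],
       [  0.        ,   0.        ,   1.        ]]), 'distortion': array([-0.04820397,  0.        ,  0.        ,  0.        ,  0.        ]), 'cam_to_world': array([[ 2.70072031e-02, -9.95275326e-01,  9.32611185e-02,
         3.81077142e+02],
       [-9.99634662e-01, -2.69895990e-02,  1.45027714e-03,
        -3.01211467e+00],
       [ 1.07365514e-03, -9.32662146e-02, -9.95640628e-01,
         9.30910369e+02],
       [ 0.00000000e+00,  0.00000000e+00,  0.00000000e+00,
         1.00000000e+00]])}
side {'mtx': array([[429.75485655,   0.        , 310.83195049],
       [  0.        , 429.75485655, 204.76949755],
       [  0.        ,   0.        ,   1.        ]]), 'distortion': array([-0.11416163,  0.        ,  0.        ,  0.        ,  0.        ]), 'cam_to_world': array([[ 9.95163694e-01, -6.41748215e-02,  7.43694513e-02,
         3.82316709e+02],
       [-9.62214268e-02, -4.84516471e-01,  8.69474109e-01,
        -8.21419066e+02],
       [-1.97651216e-02, -8.72425001e-01
[... 722 characters left out ...]
0e+00]])}
{'clock': 0.1, 'joints': array([ 1.14041413e+00,  3.00429907e-01,  1.52149546e+00, -4.00597793e-05,
        1.32069509e+00, -6.65877028e-02]), 'qd': array([ 0.00185869, -0.00220259, -0.00487126, -0.00099866, -0.0002538 ,
       -0.00067855]), 'effort': array([ 1.64996716e-03, -5.32634032e+01, -3.53286660e+01,  7.09603890e-02,
        2.35273369e-02, -1.50325627e-05]), 'eef_pos': array([195.61443375, 513.79625299, 204.94514403]), 'eef_rot': array([-3.14056455e+00, -2.96711172e-05,  2.77780808e+00]), 'wrist_force': array([-2.53293063e-01,  4.74831442e-01, -4.64710655e-04]), 'moment': array([ 0.0209385 , -0.01579411,  0.00159123]), 'finger_force': 0.0, 'finger_gap': 93.55078398783292}
```

View pics/top0.png

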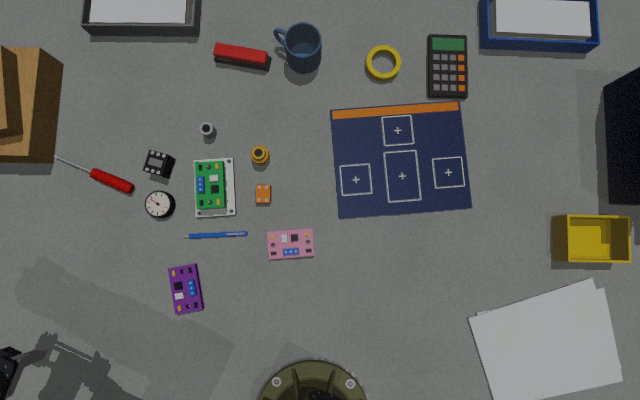

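View pics/side0.png

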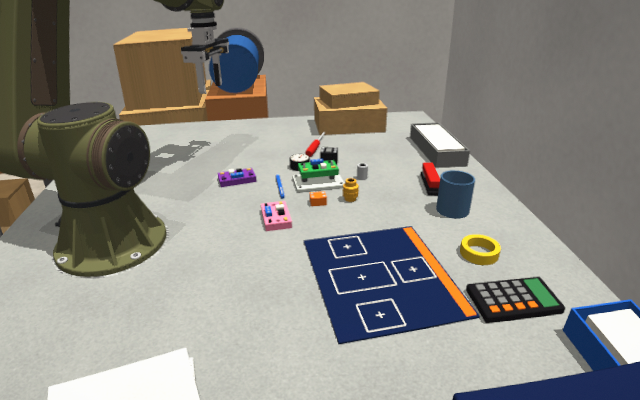

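```bash
cat > h.py <<'E'
from cell import *
import cv2, numpy as np
from scipy.spatial.transform import Rotation as Ro
def pose(n,s=None):
    c=calibration(n)
    if n!="wrist": T=c["cam_to_world"]
    else:
        s=s or read_state(); W=np.eye(4); W[:3,:3]=Ro.from_euler("xyz",s["eef_rot"]).as_matrix(); W[:3,3]=s["eef_pos"]; T=W@c["hand_eye"]
    return c,T
def px2w(n,uv,z,s=None):
    c,T=pose(n,s); p=cv2.undistortPoints(np.array(uv,float).reshape(-1,1,2),c["mtx"],c["distortion"])[:,0]
    d=np.c_[p,np.ones(len(p))]@T[:3,:3].T; o=T[:3,3]
    return (o+d*((z-o[2])/d[:,2])[:,None])[:,:2]
def w2px(n,P,s=None):
    c,T=pose(n,s); I=np.linalg.inv(T); r=cv2.Rodrigues(I[:3,:3])[0]
    return cv2.projectPoints(np.array(P,float).reshape(-1,1,3),r,I[:3,3],c["mtx"],c["distortion"])[0][:,0]
E
python3 - <<'E'
from h import *
camera("top")
H=dict(sheet=4,jig=12,module=52,contactor=48,aux=24,gauge=30,valve=40,coupling=40)
for q,z in H.items():
    for r in regions_of("top",q):
        m=r["pixels"].astype(np.uint8); c=cv2.minAreaRect(cv2.findNonZero(m))
        b=px2w("top",cv2.boxPoints(c),z)
        e=b[1]-b[0];f=b[2]-b[1]
        print(q,round(r["conf"],2),np.round(r["rect"]),"c",b.mean(0).round(1),"dims",np.linalg.norm(e).round(),np.linalg.norm(f).round(),"ang e",np.degrees(np.arctan2(e[1],e[0])).round(1))
E
```

```text
sheet 0.95 [401. 159. 140. 120.] c [ 571.  -184.9] dims 310.0 255.0 ang e -83.5
jig 0.79 [216. 190.  42.  62.] c [492.2 229.2] dims 91.0 131.0 ang e -87.5
module 0.98 [289. 244.  47.  28.] c [372.9  54.5] dims 98.0 60.0 ang e -85.1
module 0.75 [213. 188.  29.  51.] c [492.1 229.5] dims 65.0 103.0 ang e -88.6
module 0.63 [185. 288.  41.  46.] c [274.  269.7] dims 66.0 98.0 ang e -78.0
gauge 0.91 [161. 207.  32.  26.] c [449.  342.9] dims 66.0 59.0 ang e -88.5
gauge 0.42 [214. 187.  42.  64.] c [491.  226.4] dims 91.0 130.0 ang e -86.0
valve 0.68 [260. 155.  18.  21.] c [562.8 127.4] dims 38.0 42.0 ang e -42.6
coupling 0.48 [209. 130.  18.  18.] c [614.8 245.3] dims 29.0 42.0 ang e -42.1
```

The top view shows the green module on the jig at (213,188). The contactor is at (158,163), aux (263,194), gauge (160,204), valve (260,155) and coupling (207,130). The pink and purple boards are look-alikes. The sheet's middle cross is at (402,175).

```bash
cat >> h.py <<'E'
def go(x,y,z,yawdeg):
    "turn first (units of 180deg), then shift in tool axes (units of 50 mm)"
    s=read_state(); yaw=np.degrees(s["eef_rot"][2]); dt=(yawdeg-yaw+180)%360-180
    R=Ro.from_euler("xyz",[np.pi,0,np.radians(yawdeg)]).as_matrix()
    d=R.T@(np.array([x,y,z])-s["eef_pos"])/50
    print("twist %.4f"%(-dt/180),"shift",d.round(3),"| clock %.1f"%s["clock"],s["eef_pos"].round(1),"yaw %.2f"%yaw,"gap %.1f"%s["finger_gap"],"F",s["wrist_force"].round(1))
E
python3 -m jog '[[94,[0,0,0],-0.0433],[94,[0,0,0],-0.0433],[94,[0,0,0],-0.0433],[94,[-0.47,-0.5,0],0],[94,[-0.47,-0.5,0],0],[94,[-0.47,-0.5,0],0],[94,[-0.47,-0.5,0],0],[94,[-0.47,-0.5,0],0],[94,[-0.47,-0.5,0],0],[94,[-0.47,-0.5,0],0],[94,[-0.47,-0.5,0],0],[94,[-0.47,-0.5,0],0],[94,[-0.47,-0.5,0],0],[94,[-0.47,-0.5,0],0],[94,[-0.47,-0.5,0],0],[94,[0,0,0],0],[94,[0,0,0],0]]' 30
python3 - <<'E'
from h import *
go(492,229,205,182.5)
cv2.imwrite("pics/w1.png",camera("wrist")[:,:,::-1])
E
```

```text
clock: 2.25
eef_pos: [490.8, 226.5, 205.3]
eef_rot: [3.142, -0.0, -3.099]
wrist_force: [0.4, 0.2, -0.4]
finger_gap: 94.1
finger_force: 0.0
twist -0.0002 shift [-0.026  0.05   0.005] | clock 2.2 [490.8 226.5 205.3] yaw -177.53 gap 94.1 F [ 0.4  0.2 -0.4]
```

View pics/w1.png

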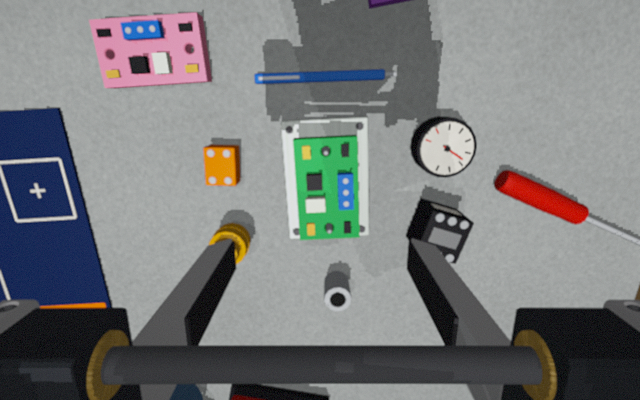

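The wrist view shows the whole set: the module at (327,187) with pins at (325,152) and (329,228), the gauge at (446,148), contactor at (440,230) and aux at (221,166). The valve at (230,240) is partly behind a finger, and the coupling is at (338,285). Next I'll rectify each at its top height.

```bash
cat >> h.py <<'E'
def ortho(n,img,cx,cy,z,half=75,k=2,s=None):
    "rectified patch: up=+x, left=+y, k px/mm"
    N=int(2*half*k); v,u=np.mgrid[0:N,0:N]; X=cx+half-v/k; Y=cy+half-u/k
    p=w2px(n,np.c_[X.ravel(),Y.ravel(),np.full(N*N,z)],s).reshape(N,N,2).astype(np.float32)
    return cv2.remap(img,p[...,0],p[...,1],cv2.INTER_LINEAR)
def fit(mask,cx,cy,half=75,k=2):
    "largest blob of ortho mask -> world centre, dims, angle of the first edge"
    c=max(cv2.findContours(mask.astype(np.uint8),0,1)[0],key=cv2.contourArea); b=cv2.boxPoints(cv2.minAreaRect(c))
    b=np.c_[cx+half-b[:,1]/k, cy+half-b[:,0]/k]; e=b[1]-b[0]; f=b[2]-b[1]
    g=lambda q:round(((np.degrees(np.arctan2(q[1],q[0]))+45)%90)-45,1)
    return b.mean(0).round(1),np.linalg.norm(e).round(1),np.linalg.norm(f).round(1),"ang90",g(e)
E
python3 - <<'E'
from h import *
s=read_state(); im=camera("wrist"); P=[]
T=dict(module=(492,229,52),gauge=(449,343,30),contactor=(540,345,48),aux=(475,125,24),sheet_l=(555,-80,4),valve=(563,127,54))
pr=px2w("wrist",[(325,152),(329,228)],63,s);print("pins",pr,pr.mean(0))
print(px2w("wrist",[(446,148)],30,s),px2w("wrist",[(443,220)],48,s),px2w("wrist",[(221,166)],24,s),px2w("wrist",[(37,190)],4,s))
for q,(x,y,z) in T.items():
    o=ortho("wrist",im,x,y,z,s=s); h=cv2.cvtColor(o,cv2.COLOR_RGB2HSV).astype(int); H,S,V=h[...,0],h[...,1],h[...,2]
    m=dict(module=(H>45)&(H<80)&(S>120)&(V>110),aux=(H<16)&(S>150),gauge=(S<60)&(V>190),contactor=V<75).get(q)
    if q=="module": m=cv2.morphologyEx(m.astype(np.uint8),cv2.MORPH_CLOSE,np.ones((41,41)))
    if m is not None: print(q,fit(m,x,y))
    cv2.putText(o,q,(5,20),0,.6,(255,0,0),1); P.append(cv2.resize(o,(260,260)))
cv2.imwrite("pics/o1.png",np.vstack([np.hstack(P[:3]),np.hstack(P[3:])])[:,:,::-1])
E
```

```text
pins [[455.0522159  228.85084577]
 [528.07371718 236.26515501]] [491.56296654 232.55800039]
[[450.62494924 349.41029219]] [[520.05229584 350.41734842]] [[480.03987211 123.9384979 ]] [[520.01608048 -82.73587456]]
module (array([493. , 232.4], dtype=float32), np.float32(59.8), np.float32(100.5), 'ang90', np.float32(5.2))
gauge (array([451.2, 349.8], dtype=float32), np.float32(50.9), np.float32(50.9), 'ang90', np.float32(-45.0))
contactor (array([557.6, 344.8], dtype=float32), np.float32(114.5), np.float32(63.3), 'ang90', np.float32(-5.0))
aux (array([471.9, 132.6], dtype=float32), np.float32(29.3), np.float32(47.8), 'ang90', np.float32(38.9))
```

View pics/o1.png

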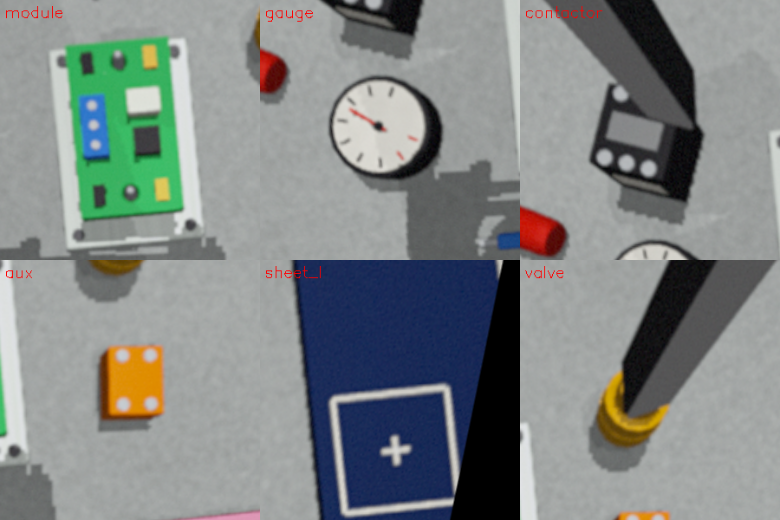

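Run:
```python
from h import *
import cell
print([n for n in dir(cell) if n[0]!='_'], getattr(cell,'grasp_offset',None))
go(492.3,232.4,135,185.2)
```

```text
['Unreachable', 'calibration', 'camera', 'grasp_offset', 'read_state', 'regions_of', 'sign_off'] 18.8
twist -0.0146 shift [-0.051  0.098  1.409] | clock 2.4 [490.2 227.3 205.4] yaw -177.43 gap 93.8 F [0.2 0.4 0.2]
```

```bash
cat >> h.py <<'E'
def avg(n=4):
    S=[]
    for _ in range(n): camera("top"); S.append(read_state())
    s=dict(S[-1]); s["eef_pos"]=np.mean([t["eef_pos"] for t in S],0)
    y=np.unwrap([t["eef_rot"][2] for t in S]).mean(); s["eef_rot"]=np.array([np.pi,0,y]); return s
_rs=read_state
E
sed -i 's/^    s=read_state(); yaw=/    s=avg(); yaw=/' h.py
python3 -m jog '[[94,[-0.05,0.1,0.28],-0.0146],[94,[0,0,0.28],0],[94,[0,0,0.28],0],[94,[0,0,0.28],0],[94,[0,0,0.28],0],[94,[0,0,0],0],[94,[0,0,0],0]]'
python3 - <<'E'
from h import *
s=avg(); im=camera("wrist"); print(s["eef_pos"],np.degrees(s["eef_rot"]))
x,y,z=492,232,52
o=ortho("wrist",im,x,y,z,s=s,k=3); h=cv2.cvtColor(o,cv2.COLOR_RGB2HSV).astype(int); H,S,V=h[...,0],h[...,1],h[...,2]
m=cv2.morphologyEx(((H>45)&(H<80)&(S>120)&(V>110)).astype(np.uint8),cv2.MORPH_CLOSE,np.ones((61,61)))
print(fit(m,x,y,k=3)); cv2.imwrite("pics/o2.png",o[:,:,::-1])
E
```

```text
clock: 3.05
eef_pos: [493.0, 231.9, 135.4]
eef_rot: [-3.142, -0.0, -3.052]
wrist_force: [0.4, 0.4, 0.3]
finger_gap: 94.0
finger_force: 0.0
[493.28907314 231.97007355 136.04322889] [ 180.            0.         -174.84302987]
(array([493.6, 232.1], dtype=float32), np.float32(60.3), np.float32(99.6), 'ang90', np.float32(5.3))
```

View pics/o2.png

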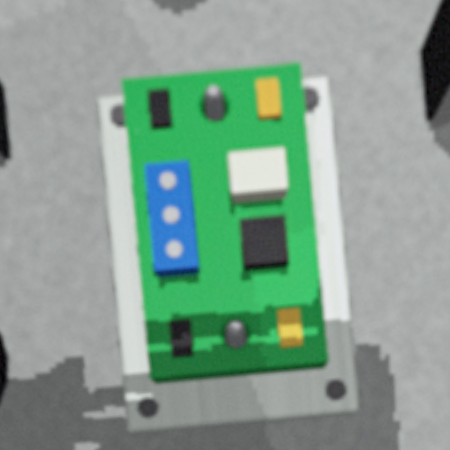

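```bash
python3 -m jog '[[94,[-0.01,0,0.4],0],[94,[0,0,0.4],0],[94,[0,0,0.4],0],[94,[0,0,0.4],0],[94,[0,0,0.3],0],[94,[0,0,0.2],0],[94,[0,0,0.12],0],[94,[0,0,0],0],[60,[0,0,0],0],[50,[0,0,0],0],[50,[0,0,0],0],[50,[0,0,0],0],[50,[0,0,0],0],[50,[0,0,0],0],[50,[0,0,0],0]]' 25
```

```text
clock: 4.8
eef_pos: [493.6, 232.0, 24.7]
eef_rot: [3.141, 0.0, -3.051]
wrist_force: [-0.8, 0.4, 3.6]
finger_gap: 59.6
finger_force: 25.0
```

```bash
python3 -m jog '[[50,[0,0,-0.1],0],[50,[0,0,-0.1],0],[50,[0,0,-0.1],0],[50,[0,0,-0.15],0],[50,[0,0,-0.15],0],[50,[0,0,-0.2],0],[50,[0,0,-0.3],0],[50,[0,0,-0.3],0],[50,[0,0,-0.3],0],[50,[0,0,-0.2],0],[50,[0,0,-0.1],0],[50,[0,0,0],0],[50,[0,0,0],0]]'
python3 - <<'E'
from h import *
im=camera("top"); 
O=dict(middle=(571,-185,4),left=(571,-80,4),)
c=px2w("top",[(402,176),(397,130),(355.5,180),(448,173)],4); print(c)
x,y=c[0]
o=ortho("top",im,x+20,y,4,half=150,k=2); cv2.imwrite("pics/o3.png",o[:,:,::-1])
h=cv2.cvtColor(o,cv2.COLOR_RGB2HSV).astype(int); H,S,V=h[...,0],h[...,1],h[...,2]
w=((S<90)&(V>110)).astype(np.uint8)
n,l,st,ce=cv2.connectedComponentsWithStats(w)
for i in range(1,n):
    if 60<st[i,4]<6000: print(st[i],np.round([x+20+150-ce[i,1]/2,y+150-ce[i,0]/2],1), fit(l==i,x+20,y,150,2))
s=avg();print(s["eef_pos"].round(1),s["finger_gap"],s["wrist_force"])
E
```

```text
clock: 6.1
eef_pos: [493.3, 231.8, 123.9]
eef_rot: [-3.141, -0.001, -3.051]
wrist_force: [0.5, 0.2, -1.9]
finger_gap: 59.9
finger_force: 25.0
[[ 529.83376101 -187.96462022]
 [ 635.14163194 -175.92600858]
 [ 517.85313098  -83.61530682]
 [ 539.65636255 -292.08445319]]
[ 566    0   34  312 5200] [ 647.9 -332.2] (array([ 622.1, -329.2]), np.float64(16.5), np.float64(155.5), 'ang90', np.float64(0.0))
[ 200   53  156  154 5506] [ 634.9 -175.8] (array([ 635.6, -176.6]), np.float64(72.2), np.float64(72.4), 'ang90', np.float64(6.0))
[260 113  37  34 568] [ 635.3 -176.6] (array([ 635.3, -176.7]), np.float64(13.1), np.float64(14.1), 'ang90', np.float64(-40.2))
[ 432  240  153  153 4912] [ 541.  -290.2] (array([ 541.9, -292.2]), np.float64(71.5), np.float64(71.2), 'ang90', np.float64(6.1))
[492 300  34  33 518] [ 542.  -292.2] (array([ 542. , -292.3]), np.float64(12.9), np.float64(13.2), 'ang90', np.float64(-39.8))
[282 321  35  35 594] [ 530.9 -187.7] (array([ 530.6, -187.8]), np.float64(13.6), np.float64(13.6), 'ang90', np.float64(-40.2))
[ 73 342  37  38 661] [519.8 -83.3] (array([519.7, -83.4]), np.float64(14.3), np.float64(15.1), 'ang90', np.float64(-34.5))
[493.3 231.8 123.9] 60.11187532678667 [ 0.7343085   0.07800612 -1.54856612]
```

View pics/o3.png

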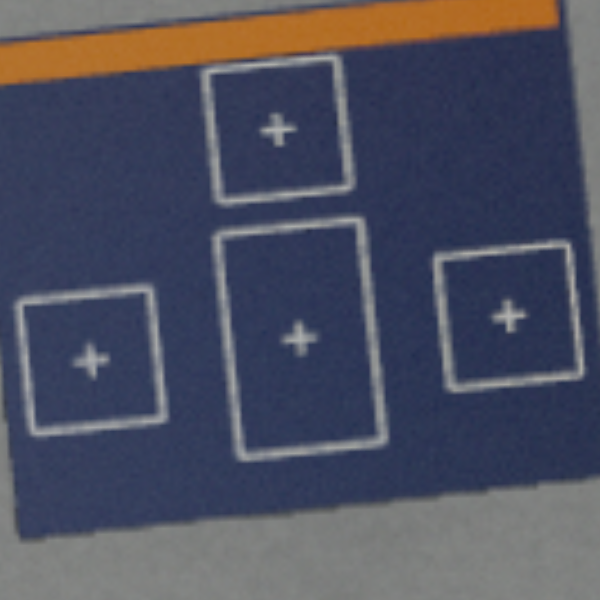

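The rectified top view shows the four crosses at sheet yaw 6.1°: middle (530.7,-187.8), left (519.7,-83.4), right (542,-292.3) and behind (635.3,-176.7). The module is held, gap 60.

Run:
```python
from h import *
go(530.8,-187.7,124,186.1)
```

```text
twist -0.0052 shift [ 1.490e-01 -8.424e+00  5.000e-03] | clock 6.5 [493.4 231.9 124.2] yaw -174.83 gap 59.7 F [ 0.4 -0.7 -1.1]
```

```bash
python3 -m jog '[[50,[0,-0.25,0],-0.0052],[50,[0.01,-0.4,0],0],[50,[0.01,-0.5,0],0],[50,[0.01,-0.6,0],0],[50,[0.01,-0.6,0],0],[50,[0.01,-0.6,0],0],[50,[0.01,-0.6,0],0],[50,[0.01,-0.6,0],0],[50,[0.01,-0.6,0],0],[50,[0.01,-0.6,0],0],[50,[0.01,-0.6,0],0],[50,[0.01,-0.6,0],0],[50,[0.01,-0.6,0],0],[50,[0.01,-0.5,0],0],[50,[0.01,-0.4,0],0],[50,[0.01,-0.3,0],0],[50,[0,-0.25,0],0],[50,[0,-0.15,0],0],[50,[0,-0.05,0],0],[50,[0,0,0],0]]'
cat > meas.py <<'E'
from h import *
# crosses as the wrist camera sees them
s=avg(); im=camera("wrist"); cv2.imwrite("pics/last.png",im[:,:,::-1])
for q,(x,y) in dict(mid=(530.7,-187.8),left=(519.7,-83.4),right=(542,-292.3),behind=(635.3,-176.7)).items():
    o=ortho("wrist",im,x,y,4,half=14,k=5,s=s); h=cv2.cvtColor(o,cv2.COLOR_RGB2HSV).astype(int)
    w=((h[...,1]<90)&(h[...,2]>110)); 
    if w.sum()>100: print(q,w.sum(),fit(w,x,y,14,5))
E
python3 meas.py; python3 -c "
from h import *
go(530.8,-187.7,124,186.1)"
```

```text
clock: 8.55
eef_pos: [532.6, -206.2, 124.4]
eef_rot: [3.141, -0.0, -3.035]
wrist_force: [0.3, -0.9, -2.3]
finger_gap: 59.8
finger_force: 25.0
left 4083 (array([519.9, -82.2], dtype=float32), np.float32(14.8), np.float32(15.4), 'ang90', np.float32(-38.9))
right 4251 (array([ 542.4, -292. ], dtype=float32), np.float32(15.4), np.float32(15.1), 'ang90', np.float32(-38.9))
behind 329 (array([ 624.1, -164. ], dtype=float32), np.float32(2.6), np.float32(5.2), 'ang90', np.float32(0.0))
twist 0.0001 shift [-0.003  0.371  0.01 ] | clock 9.0 [ 532.6 -206.1  124.5] yaw -173.88 gap 59.6 F [-0.2  1.3 -1.7]
```

View pics/last.png

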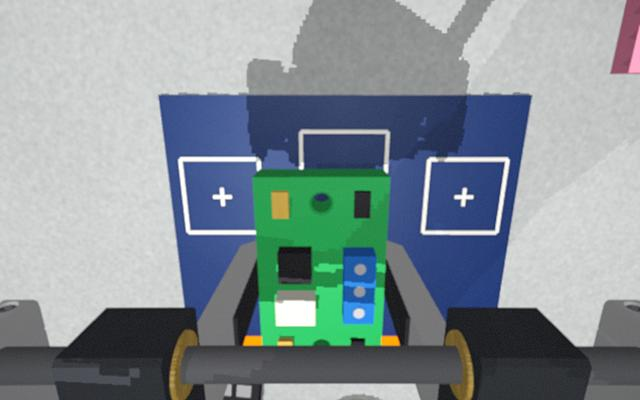

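The held module covers the middle cross, but left (222,197) and right (463,197) show clearly and give a middle of (531.1,-187.1). My grip is low: its underside sits about 9.6 mm above the fingertips. I'll go down until the tips almost touch and release at minimal force, so it slides down between the pads.

```bash
python3 -m jog '[[50,[0,0.2,0],0],[50,[-0.01,0.18,0.1],0],[50,[0,0,0.3],0],[50,[0,0,0.4],0],[50,[0,0,0.4],0],[50,[0,0,0.4],0],[50,[0,0,0.3],0],[50,[0,0,0.2],0],[50,[0,0,0.13],0],[50,[0,0,0.08],0],[50,[0,0,0.05],0],[50,[0,0,0],0],[50,[0,0,0],0],[50,[0,0,0],0]]'
python3 -c "
from h import *
go(531.1,-187.1,5,186.1)"
```

```text
clock: 10.4
eef_pos: [531.3, -187.6, 6.9]
eef_rot: [-3.141, 0.001, -3.035]
wrist_force: [-0.1, -0.1, -2.0]
finger_gap: 59.8
finger_force: 25.0
twist 0.0000 shift [0.001 0.009 0.034] | clock 10.6 [ 531.2 -187.5    6.7] yaw -173.90 gap 59.8 F [ 0.1  0.6 -2. ]
```

```bash
python3 -m jog '[[50,[0,0.01,0.03],0],[50,[0,0,0],0],[50,[0,0,0],0],[50,[0,0,0],0],[50,[0,0,0],0],[50,[0,0,0],0]]' 3; python3 -m jog '[[59.8,[0,0,0],0],[59.8,[0,0,0],0],[59.8,[0,0,0],0],[59.9,[0,0,0],0],[59.9,[0,0,0],0]]'
```

```text
clock: 11.2
eef_pos: [531.0, -187.0, 4.9]
eef_rot: [-3.142, 0.0, -3.035]
wrist_force: [-0.2, -0.1, -1.5]
finger_gap: 59.7
finger_force: 3.0
clock: 11.7
eef_pos: [531.0, -186.9, 4.9]
eef_rot: [3.142, 0.0, -3.035]
wrist_force: [-0.3, 0.5, -1.4]
finger_gap: 60.2
finger_force: 3.0
```

```bash
python3 -m jog '[[60.0,[0,0,0],0],[60.0,[0,0,0],0],[60.05,[0,0,0],0],[60.05,[0,0,0],0],[60.1,[0,0,0],0],[60.1,[0,0,0],0],[60.2,[0,0,0],0],[60.2,[0,0,0],0]]';python3 -m jog '[[60.4,[0,0,0],0],[60.6,[0,0,0],0],[60.8,[0,0,0],0],[61,[0,0,0],0]]'
```

```text
clock: 12.5
eef_pos: [531.0, -187.0, 5.0]
eef_rot: [-3.142, 0.0, -3.035]
wrist_force: [-0.5, 0.3, 1.0]
finger_gap: 60.2
finger_force: 0.0
clock: 12.9
eef_pos: [531.0, -187.0, 4.9]
eef_rot: [-3.142, 0.0, -3.035]
wrist_force: [-0.0, -0.0, -0.1]
finger_gap: 61.0
finger_force: 0.0
```

```bash
python3 -m jog '[[70,[0,0,0],0],[80,[0,0,0],0],[80,[0,0,-0.2],0],[80,[0,0,-0.4],0],[80,[0,0,-0.6],0],[80,[0,0,-0.6],0],[80,[0,0,-0.4],0],[80,[0,0,-0.3],0],[94,[0,0,0],0],[94,[0,0,0],0]]'
cat >> meas.py <<'E'
x,y,z=531,-187,22
o=ortho("wrist",im,x,y,z,s=s,k=3); h=cv2.cvtColor(o,cv2.COLOR_RGB2HSV).astype(int); H,S,V=h[...,0],h[...,1],h[...,2]
m=cv2.morphologyEx(((H>45)&(H<80)&(S>120)&(V>60)).astype(np.uint8),cv2.MORPH_CLOSE,np.ones((61,61)))
print(fit(m,x,y,k=3)); cv2.imwrite("pics/o4.png",o[:,:,::-1])
E
python3 meas.py; python3 -c "
from h import *
go(515,280,135,186.1)"
```

```text
clock: 13.9
eef_pos: [530.9, -186.9, 129.9]
eef_rot: [-3.142, 0.0, -3.035]
wrist_force: [0.2, 0.3, -0.2]
finger_gap: 91.8
finger_force: 0.0
mid 721 (array([ 543.7, -195.1], dtype=float32), np.float32(13.0), np.float32(2.0), 'ang90', np.float32(0.0))
left 4285 (array([520.1, -82.5], dtype=float32), np.float32(15.1), np.float32(15.4), 'ang90', np.float32(-39.0))
right 4300 (array([ 542.7, -292.1], dtype=float32), np.float32(15.5), np.float32(15.1), 'ang90', np.float32(-37.9))
behind 4481 (array([ 636.4, -175.9], dtype=float32), np.float32(15.3), np.float32(15.6), 'ang90', np.float32(-39.2))
(array([ 530.6, -187.1], dtype=float32), np.float32(60.9), np.float32(102.3), 'ang90', np.float32(6.1))
twist 0.0000 shift [-0.676  9.319 -0.11 ] | clock 14.3 [ 530.9 -186.9  129.5] yaw -173.90 gap 93.9 F [-0.1  0.9 -1.3]
```

View pics/last.png

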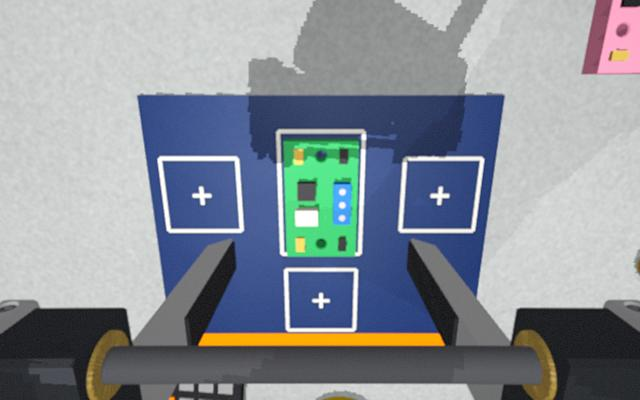

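The module lies inside the middle outline, centred at about (531.3,-187.1) with yaw 6.1°. The behind cross is at (321,300). Next is the contactor.

```bash
python3 -m jog '[[94,[-0.062,0.4,-0.03],0],[94,[-0.062,0.593,-0.03],0],[94,[-0.062,0.593,-0.03],0],[94,[-0.062,0.593,-0.03],0],[94,[-0.062,0.593,-0.03],0],[94,[-0.062,0.593,-0.03],0],[94,[-0.062,0.593,-0.03],0],[94,[-0.062,0.593,-0.03],0],[94,[-0.062,0.593,-0.03],0],[94,[-0.062,0.593,-0.03],0],[94,[-0.062,0.593,-0.03],0],[94,[-0.062,0.593,-0.03],0],[94,[-0.062,0.593,-0.03],0],[94,[-0.062,0.593,-0.03],0],[94,[-0.062,0.593,0],0],[94,[-0.062,0.593,0],0],[94,[-0.062,0.593,0],0],[94,[-0.066,0.593,0],0],[94,[0,0.1,0],0],[94,[0,0,0],0]]'
cat > look.py <<'E'
from h import *
import sys
x,y,z=map(float,sys.argv[2:5]); s=avg(); im=camera("wrist"); print(s["eef_pos"].round(1),"yaw %.1f"%np.degrees(s["eef_rot"][2]))
o=ortho("wrist",im,x,y,z,half=60,k=4,s=s); o[::40,:]=o[::40,:]//2+64; o[:,::40]=o[:,::40]//2+64  # 10 mm grid
cv2.putText(o,"up=+x left=+y centre %g %g"%(x,y),(5,15),0,.45,(255,0,0),1)
cv2.imwrite(f"pics/{sys.argv[1]}.png",o[:,:,::-1])
E
python3 look.py c1 535 352 48
```

```text
clock: 16.35
eef_pos: [530.1, 345.4, 150.5]
eef_rot: [-3.141, -0.001, -3.034]
wrist_force: [-0.2, -0.3, 0.1]
finger_gap: 93.8
finger_force: 0.0
[530.6 344.2 150.9] yaw -173.9
```

View pics/c1.png

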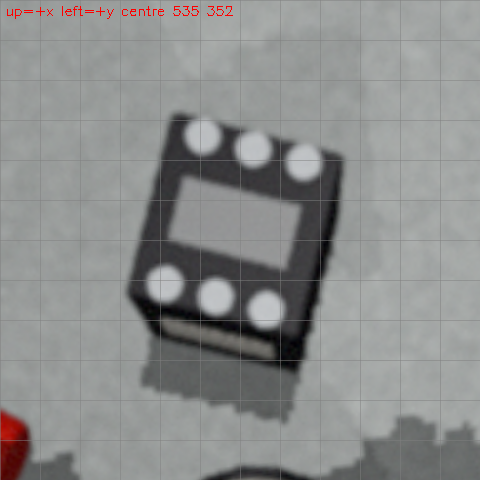

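The contactor is clear. Its six screw heads average (234,223) in the patch, so its centre is (539.3,353.5) with yaw -14.7°, and the gauge edge is 60 mm nearer the robot.

```bash
python3 -c "
from h import *
go(539.3,353.5,15,165.3)"
```

```text
twist 0.1153 shift [-0.121  0.219  2.723] | clock 16.8 [530.7 344.4 151.1] yaw -173.94 gap 94.1 F [ 0.5 -0.7 -0.1]
```

```bash
python3 -m jog '[[94,[0,0,0],0.04],[94,[0,0,0],0.04],[94,[-0.12,0.22,0.1],0.0353],[94,[0,0,0.4],0],[94,[0,0,0.5],0],[94,[0,0,0.5],0],[94,[0,0,0.5],0],[94,[0,0,0.4],0],[94,[0,0,0.2],0],[94,[0,0,0.12],0],[60,[0,0,0],0],[40,[0,0,0],0],[40,[0,0,0],0],[40,[0,0,0],0],[40,[0,0,0],0],[40,[0,0,0],0],[40,[0,0,0],0]]' 25
python3 -c "
from h import *
go(539.3,353.5,15,165.3)"
```

```text
clock: 18.5
eef_pos: [538.0, 355.0, 15.1]
eef_rot: [-3.141, 0.0, 2.886]
wrist_force: [-0.8, -0.7, 2.7]
finger_gap: 44.9
finger_force: 25.0
twist 0.0003 shift [-0.033 -0.023  0.002] | clock 18.7 [538.  355.   15.1] yaw 165.35 gap 44.9 F [-2.3 -1.4  2.8]
```

```bash
python3 -m jog '[[40,[0,0,-0.1],0],[40,[0,0,-0.25],0],[40,[0,0,-0.4],0],[40,[0,0,-0.45],0],[40,[0,0,-0.4],0],[40,[0,0,-0.3],0],[40,[0,0,-0.1],-0.035],[40,[0,0,0],-0.04],[40,[0,0,0],-0.04],[40,[0,0,0],0],[40,[0,0,0],0]]'
python3 -c "
from h import *
go(518.4,-82.6,115,186.1)"
```

```text
clock: 19.8
eef_pos: [538.0, 355.1, 115.1]
eef_rot: [3.142, -0.0, -3.04]
wrist_force: [0.4, 0.2, -2.8]
finger_gap: 44.9
finger_force: 25.0
twist -0.0011 shift [ 1.319 -8.662 -0.   ] | clock 20.0 [538.  355.1 115. ] yaw -174.10 gap 44.9 F [-0.2 -0.4 -2.6]
```

```bash
python3 -m jog '[[40,[0,-0.3,0],-0.0011],[40,[0,-0.5,0],0],[40,[0.11,-0.6,0],0],[40,[0.11,-0.6,0],0],[40,[0.11,-0.6,0],0],[40,[0.11,-0.6,0],0],[40,[0.11,-0.6,0],0],[40,[0.11,-0.6,0],0],[40,[0.11,-0.6,0],0],[40,[0.11,-0.6,0],0],[40,[0.11,-0.6,0],0],[40,[0.11,-0.6,0],0],[40,[0.11,-0.6,0],0],[40,[0.11,-0.6,0],0],[40,[0,-0.4,0],0],[40,[0,-0.26,0],0],[40,[0,0,0],0],[40,[0,0,0],0]]'
python3 meas.py; python3 -c "
from h import *
go(518.4,-82.6,19,186.1)"
```

```text
clock: 21.8
eef_pos: [519.3, -82.2, 114.9]
eef_rot: [3.141, -0.0, -3.033]
wrist_force: [-0.0, 0.5, -3.0]
finger_gap: 44.8
finger_force: 25.0
mid 1745 (array([ 527.6, -180.3], dtype=float32), np.float32(6.2), np.float32(6.2), 'ang90', np.float32(0.0))
left 4039 (array([520.1, -83. ], dtype=float32), np.float32(15.2), np.float32(15.3), 'ang90', np.float32(-38.2))
right 3979 (array([ 542.5, -292.2], dtype=float32), np.float32(15.3), np.float32(14.5), 'ang90', np.float32(-38.7))
behind 1337 (array([ 631.2, -178.8], dtype=float32), np.float32(11.0), np.float32(9.0), 'ang90', np.float32(0.0))
(array([ 530.3, -185.2], dtype=float32), np.float32(64.9), np.float32(102.6), 'ang90', np.float32(6.1))
twist 0.0010 shift [ 0.022 -0.007  1.919] | clock 22.2 [519.5 -82.1 115. ] yaw -173.72 gap 44.7 F [-0.1  0.2 -2.9]
```

```bash
python3 -m jog '[[40,[0.02,-0.01,0.2],0.001],[40,[0,0,0.4],0],[40,[0,0,0.4],0],[40,[0,0,0.4],0],[40,[0,0,0.25],0],[40,[0,0,0.12],0],[40,[0,0,0.08],0],[40,[0,0,0.05],0],[40,[0,0,0.02],0],[40,[0,0,0],0],[40,[0,0,0],0]]'
python3 -c "
from h import *
go(518.4,-82.6,19,186.1)"
```

```text
clock: 23.35
eef_pos: [518.7, -83.2, 19.3]
eef_rot: [-3.141, 0.001, -3.036]
wrist_force: [0.5, 0.1, -1.4]
finger_gap: 45.1
finger_force: 25.0
twist -0.0002 shift [0.003 0.012 0.004] | clock 23.6 [518.6 -83.2  19.2] yaw -173.93 gap 45.0 F [-0.4 -0.2 -2.7]
```

```bash
python3 -m jog '[[40,[0,0.01,0.01],0],[40,[0,0,0],0],[46,[0,0,0],0],[50,[0,0,0],0],[60,[0,0,0],0],[60,[0,0,0],0],[60,[0,0,-0.2],0],[60,[0,0,-0.5],0],[60,[0,0,-0.6],0],[70,[0,0,-0.6],0],[80,[0,0,-0.4],0],[80,[0,0,-0.2],0],[80,[0,0,0],0]]'
python3 look.py c2 520 -82.5 52;  python3 -c "
from h import *
go(480,124,130,186.1)"
```

```text
clock: 24.85
eef_pos: [518.9, -82.7, 144.7]
eef_rot: [-3.141, 0.002, -3.036]
wrist_force: [-0.3, -0.2, 0.2]
finger_gap: 79.8
finger_force: 0.0
[518.1 -82.6 142.7] yaw -173.9
twist -0.0002 shift [0.321 4.19  0.255] | clock 25.3 [518.2 -82.6 142.8] yaw -173.93 gap 80.0 F [-0.4  0.6  0.3]
```

View pics/c2.png

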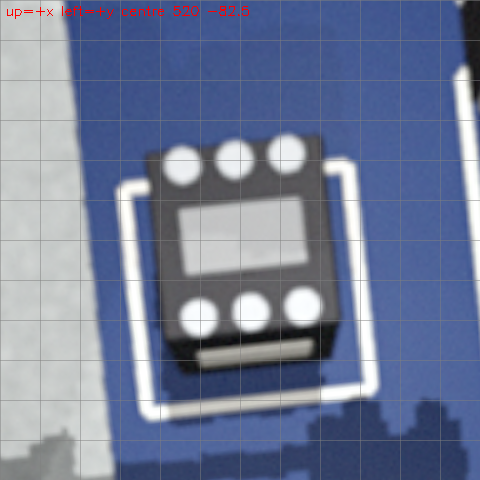

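The contactor stands in the left outline, its screws averaging (242,236), so its centre is (521.0,-83.1) and it is aligned. Next is the aux block.

```bash
python3 -m jog '[[80,[0.04,0.3,0],0],[80,[0.04,0.5,0.03],0],[80,[0.04,0.6,0.03],0],[80,[0.04,0.6,0.03],0],[80,[0.04,0.6,0.03],0],[80,[0.04,0.6,0.03],0],[80,[0.04,0.5,0.03],0],[80,[0.04,0.39,0.03],0],[80,[0,0.1,0],0],[80,[0,0,0],0]]'
python3 look.py a1 480 124 24;  python3 -c "
from h import *
go(480,124,8,186.1)"
```

```text
clock: 26.3
eef_pos: [480.1, 124.6, 133.0]
eef_rot: [-3.142, -0.0, -3.034]
wrist_force: [0.4, -0.5, 0.4]
finger_gap: 80.4
finger_force: 0.0
[480.5 123.5 133. ] yaw -174.0
twist -0.0004 shift [0.009 0.011 2.499] | clock 26.8 [480.5 123.5 133. ] yaw -173.98 gap 80.0 F [-0.9 -0.6 -0.7]
```

View pics/a1.png

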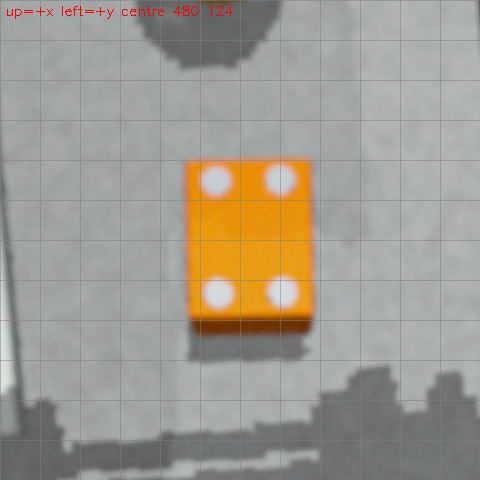

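The aux shows plainly, its four screws averaging (249.5,236), so its centre is (480.9,121.6) with yaw about 1°.

```bash
python3 -c "
from h import *
go(480.9,121.6,4,181)"
```

```text
twist 0.0281 shift [-0.009 -0.045  2.579] | clock 26.9 [480.4 123.8 132.9] yaw -173.95 gap 79.9 F [ 0.6  0.4 -1. ]
```

```bash
python3 -m jog '[[60,[0,0,0],0.028],[60,[-0.01,-0.045,0.2],0],[60,[0,0,0.5],0],[60,[0,0,0.5],0],[60,[0,0,0.5],0],[60,[0,0,0.45],0],[60,[0,0,0.25],0],[60,[0,0,0.12],0],[60,[0,0,0.06],0],[40,[0,0,0],0],[25,[0,0,0],0],[25,[0,0,0],0],[25,[0,0,0],0],[25,[0,0,0],0],[25,[0,0,0],0]]' 12
python3 -c "
from h import *
go(480.9,121.6,4,181)"
```

```text
clock: 28.45
eef_pos: [481.2, 121.8, 4.4]
eef_rot: [3.141, 0.001, -3.124]
wrist_force: [-1.3, 0.3, 6.5]
finger_gap: 32.0
finger_force: 12.0
twist 0.0002 shift [ 0.006 -0.004  0.008] | clock 28.6 [481.2 121.8   4.4] yaw -178.97 gap 31.7 F [-1.2  0.2  5.7]
```

```bash
python3 -m jog '[[25,[0,0,-0.1],0],[25,[0,0,-0.3],0],[25,[0,0,-0.5],0],[25,[0,0,-0.5],0],[25,[0,0,-0.5],0],[25,[0,0,-0.3],0],[25,[0,0,-0.1],-0.028],[25,[0,0,0],0],[25,[0,0,0],0]]'
python3 -c "
from h import *
go(520.8,-83,120,186.1)"
```

```text
clock: 29.55
eef_pos: [480.7, 121.7, 118.7]
eef_rot: [-3.142, -0.0, -3.038]
wrist_force: [0.6, -0.3, -0.1]
finger_gap: 31.8
finger_force: 12.0
twist -0.0007 shift [-0.363 -4.156 -0.031] | clock 29.8 [480.7 121.7 118.5] yaw -174.03 gap 31.6 F [-0.1 -0.3  0.3]
```

```bash
python3 -m jog '[[25,[-0.045,-0.3,0],0],[25,[-0.045,-0.5,0],0],[25,[-0.045,-0.6,0],0],[25,[-0.045,-0.6,0],0],[25,[-0.045,-0.6,0],0],[25,[-0.045,-0.6,0],0],[25,[-0.045,-0.5,0],0],[25,[-0.045,-0.3,0],0],[25,[0,-0.156,0],0],[25,[0,0,0.2],0],[25,[0,0,0.4],0],[25,[0,0,0.3],0],[25,[0,0,0.15],0],[25,[0,0,0.08],0],[25,[0,0,0],0],[25,[0,0,0],0]]'
python3 -c "
from h import *
go(520.8,-83,56.4,186.1)"
```

```text
clock: 31.35
eef_pos: [521.1, -82.8, 63.0]
eef_rot: [-3.141, 0.001, -3.036]
wrist_force: [0.4, -0.1, -0.2]
finger_gap: 31.9
finger_force: 12.0
twist -0.0002 shift [0.005 0.    0.132] | clock 31.6 [521.1 -83.   63. ] yaw -173.93 gap 31.3 F [-0.3  0.3 -0.7]
```

```bash
python3 -m jog '[[25,[0,0,0.06],0],[25,[0,0,0.04],0],[25,[0,0,0.025],0],[25,[0,0,0.005],0],[25,[0,0,0],0]]'; python3 -m jog '[[33,[0,0,0],0],[36,[0,0,0],0],[50,[0,0,0],0],[50,[0,0,-0.1],0],[50,[0,0,-0.3],0],[50,[0,0,-0.6],0],[80,[0,0,-0.6],0],[80,[0,0,-0.4],0],[80,[0,0,-0.2],0],[80,[0,0,0],0]]'
python3 look.py c3 520 -82.5 76;  python3 -c "
from h import *
go(450.5,349.5,150,186.1)"
```

```text
clock: 32.05
eef_pos: [520.9, -83.0, 56.4]
eef_rot: [-3.142, 0.0, -3.036]
wrist_force: [-3.0, 0.5, 6.3]
finger_gap: 31.5
finger_force: 12.0
clock: 33.05
eef_pos: [521.2, -83.1, 167.0]
eef_rot: [-3.141, 0.002, -3.036]
wrist_force: [0.7, 0.8, -1.1]
finger_gap: 77.8
finger_force: 0.0
[520.5 -82.9 165. ] yaw -173.9
twist -0.0002 shift [0.475 8.749 0.305] | clock 33.5 [520.6 -83.  165.3] yaw -173.94 gap 79.7 F [-0.   0.2  0.8]
```

View pics/c3.png

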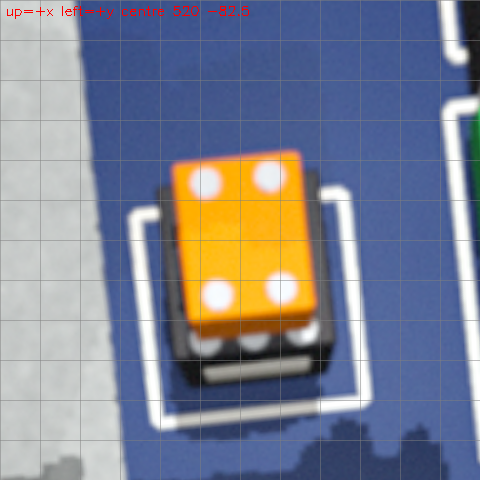

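The aux sits squarely on the contactor, its screws averaging (243.5,236), so its centre is (521,-83.4). Next is the gauge.

```bash
python3 -m jog '[[80,[0.03,0.3,0],0],[80,[0.03,0.5,0.02],0],[80,[0.03,0.6,0.02],0],[80,[0.03,0.6,0.02],0],[80,[0.03,0.6,0.02],0],[80,[0.03,0.6,0.02],0],[80,[0.03,0.6,0.02],0],[80,[0.03,0.6,0.02],0],[80,[0.03,0.6,0.02],0],[80,[0.03,0.6,0.02],0],[80,[0.03,0.6,0.02],0],[80,[0.03,0.6,0.02],0],[80,[0.03,0.6,0.02],0],[80,[0.03,0.5,0.02],0],[80,[0.03,0.4,0.02],0],[80,[0.025,0.3,0.02],0],[80,[0,0.15,0],0],[80,[0,0,0],0],[80,[0,0,0],0]]'
cat > circ.py <<'E'
from h import *
import sys
x,y,z=map(float,sys.argv[2:5]); s=avg(); im=camera("wrist"); print(s["eef_pos"].round(1))
o=ortho("wrist",im,x,y,z,half=60,k=4,s=s); h=cv2.cvtColor(o,cv2.COLOR_RGB2HSV).astype(int)
m=(h[...,1]<60)&(h[...,2]>200) if sys.argv[1][0]=="g" else (h[...,0]>12)&(h[...,0]<32)&(h[...,1]>120)
m=cv2.morphologyEx(m.astype(np.uint8),cv2.MORPH_OPEN,np.ones((5,5)))
c=max(cv2.findContours(m,0,1)[0],key=cv2.contourArea); (u,v),r=cv2.minEnclosingCircle(c); e=cv2.fitEllipse(cv2.convexHull(c))
print("circle",x+60-v/4,y+60-u/4,r/4,"ellipse",x+60-e[0][1]/4,y+60-e[0][0]/4,np.array(e[1])/4)
cv2.circle(o,(int(u),int(v)),int(r),(255,0,0),1); cv2.imwrite(f"pics/{sys.argv[1]}.png",o[:,:,::-1])
E
python3 circ.py g1 450.5 349.5 30
```

```text
clock: 35.4
eef_pos: [451.0, 349.1, 150.9]
eef_rot: [-3.141, -0.0, -3.036]
wrist_force: [0.5, -0.2, -1.3]
finger_gap: 80.1
finger_force: 0.0
[451.2 348.9 151.1]
circle 451.63205337524414 348.8858947753906 25.70271110534668 ellipse 451.55560302734375 348.9102363586426 [51.01149368 51.1960144 ]
```

View pics/g1.png

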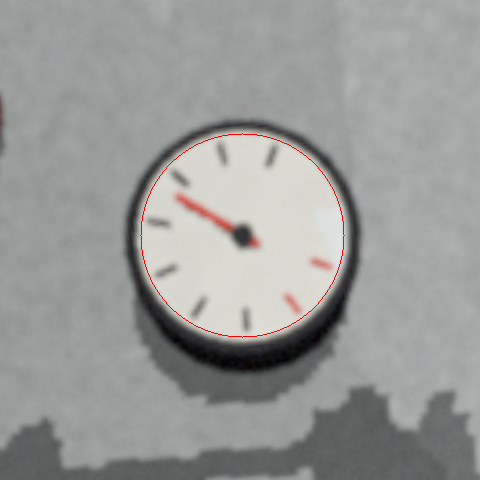

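The gauge dial is at (242,235) in the patch, so its centre is (451.6,348.9), right under the tool.

```bash
python3 -m jog '[[80,[-0.01,0,0.3],0],[80,[0,0,0.5],0],[80,[0,0,0.5],0],[80,[0,0,0.5],0],[80,[0,0,0.5],0],[80,[0,0,0.3],0],[80,[0,0,0.17],0],[80,[0,0,0.1],0],[80,[0,0,0.05],0],[60,[0,0,0],0],[50,[0,0,0],0],[50,[0,0,0],0],[50,[0,0,0],0],[50,[0,0,0],0],[50,[0,0,0],0]]' 20
python3 -c "
from h import *
go(451.6,348.9,5,186.1)"
```

```text
clock: 37.15
eef_pos: [451.7, 349.8, 5.5]
eef_rot: [3.141, 0.001, -3.036]
wrist_force: [-0.4, -0.7, 6.2]
finger_gap: 59.5
finger_force: 20.0
twist -0.0002 shift [ 0.004 -0.017  0.01 ] | clock 37.4 [451.7 349.8   5.5] yaw -173.93 gap 59.4 F [-0.7 -0.1  5.6]
```

```bash
python3 -m jog '[[50,[0,0,-0.1],0],[50,[0,0,-0.3],0],[50,[0,0,-0.5],0],[50,[0,0,-0.5],0],[50,[0,0,-0.5],0],[50,[0,0,-0.3],0],[50,[0,0,-0.2],0],[50,[0,0,0],0]]'
python3 -c "
from h import *
go(542.5,-292.1,125,186.1)"
```

```text
clock: 38.15
eef_pos: [451.8, 349.9, 126.6]
eef_rot: [3.141, 0.002, -3.036]
wrist_force: [-0.4, 0.0, -2.4]
finger_gap: 59.5
finger_force: 20.0
twist -0.0002 shift [-4.5200e-01 -1.2952e+01 -1.0000e-02] | clock 38.4 [451.2 349.4 124.5] yaw -173.93 gap 59.3 F [ 0.3 -0.8 -1.4]
```

```bash
python3 -m jog '[[50,[-0.022,-0.3,0],0],[50,[-0.022,-0.5,0],0],[50,[-0.022,-0.6,0],0],[50,[-0.022,-0.6,0],0],[50,[-0.022,-0.6,0],0],[50,[-0.022,-0.6,0],0],[50,[-0.022,-0.6,0],0],[50,[-0.022,-0.6,0],0],[50,[-0.022,-0.6,0],0],[50,[-0.022,-0.6,0],0],[50,[-0.022,-0.6,0],0],[50,[-0.022,-0.6,0],0],[50,[-0.022,-0.6,0],0],[50,[-0.022,-0.6,0],0],[50,[-0.022,-0.6,0],0],[50,[-0.022,-0.6,0],0],[50,[-0.022,-0.6,0],0],[50,[-0.022,-0.6,0],0],[50,[-0.022,-0.6,0],0],[50,[-0.022,-0.5,0],0]]'
python3 -m jog '[[50,[0,-0.5,0],0],[50,[0,-0.4,0],0],[50,[0,-0.3,0],0],[50,[0,-0.2,0],0],[50,[0,0,0],0],[50,[0,0,0],0]]'
python3 meas.py; python3 -c "
from h import *
go(542.5,-292.1,9.5,186.1)"
```

```text
clock: 40.35
eef_pos: [533.2, -222.0, 124.4]
eef_rot: [3.141, -0.001, -3.037]
wrist_force: [-0.8, 1.3, -2.5]
finger_gap: 59.4
finger_force: 20.0
clock: 40.95
eef_pos: [541.4, -289.0, 124.8]
eef_rot: [3.141, -0.0, -3.036]
wrist_force: [0.2, -0.7, -2.4]
finger_gap: 59.9
finger_force: 20.0
mid 1165 (array([ 543.3, -189.4], dtype=float32), np.float32(22.8), np.float32(2.8), 'ang90', np.float32(0.0))
right 3681 (array([ 542.1, -291.7], dtype=float32), np.float32(15.3), np.float32(15.4), 'ang90', np.float32(-39.5))
behind 15022 (array([ 635.4, -176.6], dtype=float32), np.float32(27.8), np.float32(27.8), 'ang90', np.float32(0.0))
(array([ 530.6, -188.7], dtype=float32), np.float32(64.5), np.float32(102.6), 'ang90', np.float32(6.3))
twist -0.0001 shift [-0.012 -0.06   2.311] | clock 41.4 [ 541.6 -289.2  125. ] yaw -173.91 gap 59.3 F [-0.7  0.3 -0.9]
```

```bash
python3 -m jog '[[50,[-0.01,-0.06,0.2],0],[50,[0,0,0.4],0],[50,[0,0,0.5],0],[50,[0,0,0.5],0],[50,[0,0,0.3],0],[50,[0,0,0.15],0],[50,[0,0,0.1],0],[50,[0,0,0.06],0],[50,[0,0,0.04],0],[50,[0,0,0.03],0],[50,[0,0,0],0],[50,[0,0,0],0]]'
python3 -c "
from h import *
go(542.4,-292,9.5,186.1)"
```

```text
clock: 42.6
eef_pos: [542.4, -292.5, 11.3]
eef_rot: [-3.141, 0.0, -3.036]
wrist_force: [-0.2, 1.0, -2.0]
finger_gap: 59.6
finger_force: 20.0
twist -0.0002 shift [-0.001  0.009  0.033] | clock 42.8 [ 542.4 -292.4   11.2] yaw -173.93 gap 59.5 F [-0.7  0.3 -1.7]
```

```bash
python3 -m jog '[[50,[0,0.01,0.015],0],[50,[0,0,0.01],0],[50,[0,0,0.01],0],[50,[0,0,0.003],0],[50,[0,0,0],0]]'
```

```text
clock: 43.3
eef_pos: [542.2, -291.9, 9.5]
eef_rot: [3.141, -0.0, -3.036]
wrist_force: [-3.5, 2.4, 5.1]
finger_gap: 59.8
finger_force: 20.0
```

```bash
python3 -m jog '[[60.5,[0,0,0],0],[62,[0,0,0],0],[70,[0,0,0],0],[75,[0,0,0],0],[75,[0,0,-0.1],0],[75,[0,0,-0.4],0],[75,[0,0,-0.6],0],[75,[0,0,-0.6],0],[75,[0,0,-0.6],0],[75,[0,0,-0.4],0],[75,[0,0,-0.2],0],[75,[0,0,0],0],[75,[0,0,0],0]]'
python3 circ.py g2 542.4 -292 34;  python3 -c "
from h import *
go(563,127,150,186.1)"
```

```text
clock: 44.6
eef_pos: [541.9, -291.7, 153.0]
eef_rot: [3.141, -0.001, -3.036]
wrist_force: [-0.3, 0.9, -0.1]
finger_gap: 74.9
finger_force: 0.0
[ 541.9 -291.7  152.7]
circle 542.0991081237793 -292.1474418640137 26.47087287902832 ellipse 542.1125930786133 -292.11002349853516 [52.63397217 52.73416138]
twist -0.0002 shift [-1.305  8.285  0.073] | clock 45.0 [ 542.1 -291.8  153.6] yaw -173.93 gap 74.8 F [0.2 0.1 0.3]
```

```bash
python3 -m jog '[[75,[-0.1,0.3,0],0],[75,[-0.1,0.5,0],0],[75,[-0.1,0.6,0],0],[75,[-0.1,0.6,0],0],[75,[-0.1,0.6,0],0],[75,[-0.1,0.6,0],0],[75,[-0.1,0.6,0],0],[75,[-0.1,0.6,0],0],[75,[-0.1,0.6,0],0],[75,[-0.1,0.6,0],0],[75,[-0.1,0.6,0],0],[75,[-0.1,0.6,0],0],[75,[-0.1,0.6,0],0],[75,[0,0.6,0],0],[75,[0,0.285,0],0],[75,[0,0,0],0],[75,[0,0,0],0]]'
python3 circ.py v1 563 127 54;  python3 -c "
from h import *
go(563,127,8,186.1)"
```

```text
clock: 46.75
eef_pos: [563.0, 126.5, 154.1]
eef_rot: [-3.141, -0.0, -3.035]
wrist_force: [0.3, -0.1, -0.0]
finger_gap: 75.1
finger_force: 0.0
[563.2 125.9 154.1]
circle 558.125 129.5 21.024192810058594 ellipse 558.3588485717773 129.38572692871094 [37.36546326 42.25450516]
twist -0.0004 shift [2.000e-03 1.200e-02 2.921e+00] | clock 47.2 [563.2 126.4 154. ] yaw -173.98 gap 75.3 F [-0.3  0.3 -0.2]
```

View pics/v1.png

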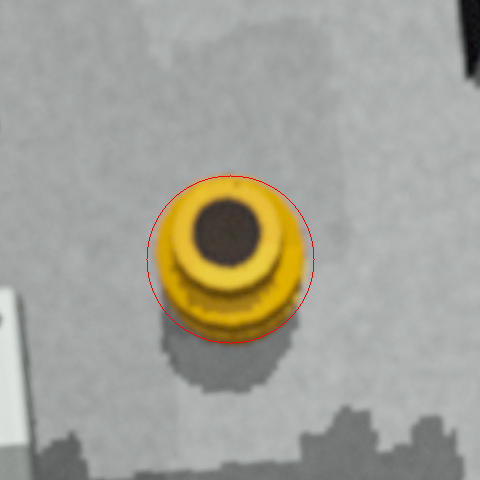

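The valve's top ring is centred at (227,234) in the patch, so its centre is (564.5,130.3).

```bash
python3 -m jog '[[60,[-0.034,0.075,0],0],[60,[0,0,0.3],0],[60,[0,0,0.5],0],[60,[0,0,0.5],0],[60,[0,0,0.5],0],[60,[0,0,0.5],0],[60,[0,0,0.3],0],[60,[0,0,0.17],0],[60,[0,0,0.1],0],[60,[0,0,0.05],0],[45,[0,0,0],0],[35,[0,0,0],0],[35,[0,0,0],0],[35,[0,0,0],0],[35,[0,0,0],0],[35,[0,0,0],0]]' 25
python3 -c "
from h import *
go(564.5,130.3,8,186.1)"
```

```text
clock: 48.8
eef_pos: [564.8, 130.8, 8.6]
eef_rot: [3.142, 0.001, -3.036]
wrist_force: [-0.7, -0.4, 6.3]
finger_gap: 39.6
finger_force: 25.0
twist -0.0002 shift [ 0.006 -0.01   0.012] | clock 49.0 [564.7 130.8   8.6] yaw -173.93 gap 39.7 F [-1.3 -0.2  6. ]
```

```bash
python3 -m jog '[[35,[0,0,-0.1],0],[35,[0,0,-0.3],0],[35,[0,0,-0.5],0],[35,[0,0,-0.5],0],[35,[0,0,-0.5],0],[35,[0,0,-0.3],0],[35,[0,0,-0.2],0],[35,[0,0,0],0]]'
python3 -c "
from h import *
go(636,-176,128,186.1)"
```

```text
clock: 49.8
eef_pos: [564.8, 130.9, 129.6]
eef_rot: [3.141, 0.002, -3.036]
wrist_force: [0.3, -0.2, -2.8]
finger_gap: 39.7
finger_force: 25.0
twist -0.0002 shift [-0.778 -6.253 -0.009] | clock 50.0 [564.1 130.8 127.5] yaw -173.93 gap 39.6 F [ 0.5 -0.4 -2.9]
```

```bash
python3 -m jog '[[35,[-0.06,-0.3,0],0],[35,[-0.06,-0.5,0],0],[35,[-0.06,-0.6,0],0],[35,[-0.06,-0.6,0],0],[35,[-0.06,-0.6,0],0],[35,[-0.06,-0.6,0],0],[35,[-0.06,-0.6,0],0],[35,[-0.06,-0.6,0],0],[35,[-0.06,-0.6,0],0],[35,[-0.06,-0.5,0],0],[35,[-0.06,-0.4,0],0],[35,[-0.06,-0.25,0],0],[35,[-0.058,-0.103,0],0],[35,[0,0,0],0],[35,[0,0,0],0]]'
python3 meas.py; python3 -c "
from h import *
go(636,-176,12.6,186.1)"
```

```text
clock: 51.5
eef_pos: [636.1, -175.3, 127.8]
eef_rot: [3.141, -0.0, -3.035]
wrist_force: [-0.4, -0.2, -2.9]
finger_gap: 39.4
finger_force: 25.0
mid 3078 (array([ 539.8, -194.9], dtype=float32), np.float32(13.4), np.float32(9.8), 'ang90', np.float32(0.0))
right 18238 (array([ 542.1, -292.2], dtype=float32), np.float32(27.8), np.float32(27.8), 'ang90', np.float32(0.0))
behind 4405 (array([ 635.6, -176. ], dtype=float32), np.float32(15.5), np.float32(15.4), 'ang90', np.float32(-39.5))
(array([ 534.3, -187. ], dtype=float32), np.float32(61.0), np.float32(94.3), 'ang90', np.float32(6.3))
twist -0.0001 shift [ 0.003 -0.006  2.311] | clock 52.0 [ 636.1 -175.7  128.1] yaw -173.91 gap 39.2 F [-0.4 -0.3 -3. ]
```

```bash
python3 -m jog '[[35,[0,-0.006,0.2],0],[35,[0,0,0.4],0],[35,[0,0,0.5],0],[35,[0,0,0.5],0],[35,[0,0,0.3],0],[35,[0,0,0.15],0],[35,[0,0,0.1],0],[35,[0,0,0.06],0],[35,[0,0,0.04],0],[35,[0,0,0.03],0],[35,[0,0,0],0],[35,[0,0,0],0]]'
python3 -c "
from h import *
go(636,-176,12.6,186.1)"
```

```text
clock: 53.15
eef_pos: [636.3, -176.3, 14.4]
eef_rot: [-3.141, 0.0, -3.036]
wrist_force: [0.4, -0.3, -3.1]
finger_gap: 39.3
finger_force: 25.0
twist -0.0002 shift [0.004 0.007 0.034] | clock 53.4 [ 636.2 -176.3   14.3] yaw -173.93 gap 39.9 F [ 0.3 -0.4 -3.7]
```

```bash
python3 -m jog '[[35,[0,0.005,0.015],0],[35,[0,0,0.01],0],[35,[0,0,0.01],0],[35,[0,0,0.003],0],[35,[0,0,0],0]]'; python3 -m jog '[[41,[0,0,0],0],[44,[0,0,0],0],[55,[0,0,0],0],[65,[0,0,0],0],[65,[0,0,-0.1],0],[65,[0,0,-0.4],0],[65,[0,0,-0.6],0],[65,[0,0,-0.6],0],[65,[0,0,-0.6],0],[65,[0,0,-0.6],0],[65,[0,0,-0.5],0],[65,[0.3,0,0],0],[65,[0.5,0,0],0],[65,[0.5,0,0],0],[65,[0.5,0,0],0],[65,[0.2,0,0],0],[65,[0,0,0],0],[65,[0,0,0],0]]'
cat > fin.py <<'E'
from h import *
s=avg(); im=camera("wrist"); print(s["eef_pos"].round(1),"clock",s["clock"])
def M(x,y,z,half,f,close=1,k=4):
    o=ortho("wrist",im,x,y,z,half=half,k=k,s=s); h=cv2.cvtColor(o,cv2.COLOR_RGB2HSV).astype(int)
    m=cv2.morphologyEx(f(*[h[...,i] for i in range(3)]).astype(np.uint8),cv2.MORPH_CLOSE,np.ones((close,close)))
    return fit(m,x,y,half,k)
print("module",M(531,-187,22,75,lambda H,S,V:(H>45)&(H<80)&(S>120)&(V>60),61))
print("aux",M(521,-83,76,40,lambda H,S,V:(H<20)&(S>150)&(V>150),25))
print("gauge",M(542,-292,34,40,lambda H,S,V:(S<60)&(V>190),9))
print("valve hole",M(636,-176,58,12,lambda H,S,V:V<90,1))
print("valve all",M(636,-176,58,40,lambda H,S,V:(H>12)&(H<32)&(S>120),9))
E
python3 fin.py
```

```text
clock: 53.85
eef_pos: [636.2, -176.0, 12.7]
eef_rot: [-3.142, 0.0, -3.036]
wrist_force: [-3.9, 1.9, 5.6]
finger_gap: 39.5
finger_force: 25.0
clock: 55.65
eef_pos: [537.4, -186.6, 182.5]
eef_rot: [-3.141, 0.001, -3.036]
wrist_force: [0.8, 0.3, -1.3]
finger_gap: 65.4
finger_force: 0.0
[ 537.4 -186.5  182. ] clock 55.85
module (array([ 530.4, -187. ], dtype=float32), np.float32(61.1), np.float32(100.1), 'ang90', np.float32(6.1))
aux (array([520.3, -86.1], dtype=float32), np.float32(36.4), np.float32(40.7), 'ang90', np.float32(6.0))
gauge (array([ 542.5, -292.4], dtype=float32), np.float32(52.9), np.float32(53.0), 'ang90', np.float32(7.6))
valve hole (array([ 637., -176.], dtype=float32), np.float32(14.5), np.float32(14.5), 'ang90', np.float32(0.0))
valve all (array([ 626.8, -178.2], dtype=float32), np.float32(82.0), np.float32(61.2), 'ang90', np.float32(6.1))
```

```bash
python3 -c "
from cell import *
print(sign_off())"
```

```text
the job is handed in; nothing more can be done
None
```

The full set is laid out on the sheet, every part measuring within about 1 mm of its cross, the coupling untouched and the job handed in at about 56 s of the 138 s allowed; the one flaw is that I gripped the module low, so it was released about 10 mm up and slid down between the fingers, landing flat and aligned.

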